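Find the hidden catch of the power box by touch

TASK

One of the four identical square caps set into the top of the grey power box is the concealed catch of its battery door; the other three are solid blanks. Feel across the caps with the fingertips to find the one that gives, press it fully in so that the battery door pops ajar, then come clear and leave the door ajar. Push gently, with only a light fingertip force, and leave the loose parts around and on the box where they stand.

Things in the scene. Friction and masses are not known exactly. Their poses are not given: they have to be found in the camera images.
- power_box: fixed grey steel power box, 220 (own x) x 320 (own y) x 70 (z) mm, flat top; origin: centre of underside; -x side faces the robot. The near half of the top has a row of four like square caps, each 54 mm wide in a 57 mm opening, 2 mm below the panel. Three are solid; one, in a new place each time, is the catch: only touch tells which. No loose part is within 65 mm of a cap's centre
- cap0 (a point): centre of the top face of the first (box +y end) square inset cap (caps run along the box's own y axis, 70 mm apart, all alike), 2 mm below the panel surface, 68 mm above the table; axes as power_box. It may be the catch or a solid blank; the point is fixed to the box and does not sink with the catch
- cap1 (a point): centre of the top face of the second square inset cap (caps run along the box's own y axis, 70 mm apart, all alike), 2 mm below the panel surface, 68 mm above the table; axes as power_box. It may be the catch or a solid blank; the point is fixed to the box and does not sink with the catch
- cap2 (a point): centre of the top face of the third square inset cap (caps run along the box's own y axis, 70 mm apart, all alike), 2 mm below the panel surface, 68 mm above the table; axes as power_box. It may be the catch or a solid blank; the point is fixed to the box and does not sink with the catch
- cap3 (a point): centre of the top face of the fourth (box -y end) square inset cap (caps run along the box's own y axis, 70 mm apart, all alike), 2 mm below the panel surface, 68 mm above the table; axes as power_box. It may be the catch or a solid blank; the point is fixed to the box and does not sink with the catch
- catch (a joint): how far the catch cap has been pressed straight down: 0 at rest, 0.007 m fully in, against a hard stop. It gives at about 4 to 5 N with no spring, and stays where it is left
- door (a joint): battery door angle (rad): 0 shut and flush, 0.315 fully popped. It follows the catch (45 rad per m of catch travel), and stays up while the catch is in
- door_edge (a point): middle of the door's free edge, nearest the row of caps; the flush grey door is 70 x 160 x 4 mm and hinged on its far edge, 70 mm away along the box's +x; this edge rises 22 mm when the catch is in
- lock_body: loose brass lock housing, 26 x 36 x 30 mm block with a steel stub on top (38 mm tall in all), standing on the box top beside the battery door; origin: centre of underside. Leave alone
- brass_knob: loose brass door knob, 28 mm across, 36 mm tall, standing on the box top near the lock housing; origin: centre of underside. Leave alone
- carton: cardboard carton 90 x 70 x 60 mm on the table beside the box; origin: centre of underside. Leave alone
- casting: L-shaped aluminium casting 50 x 30 x 42 mm on the table beside the box; origin: centre of underside of its 50 x 30 mm foot. Leave alone
- bush: brass cylinder 32 mm across, 35 mm tall, on the table beside the box; origin: centre of underside. Leave alone
- oil_can: grey plastic bottle 50 mm across, 90 mm tall, on the table beside the box; origin: centre of underside. Leave alone
- wrench: steel wrench 160 mm long lying on the table to the robot's right; origin: underside, on its length. Leave alone

How it is judged (in metres and radians):
At the end, for the whole second after the job is handed in: The catch is in by more than 5.5 of its 7 mm, the battery door stands ajar by more than 0.24 rad and is still, and every loose part is within 15 mm of where it began (value of joint catch above 0.0055 m and value of joint door above 0.24 rad and velocity of joint door below 0.1 rad/s and distance of each of lock_body, brass_knob, carton, casting, bush, oil_can, wrench from where it was at the start of the episode below 0.015 m); the robot touches nothing.
It fails at once if any loose part is lifted, carried or pushed 15 mm or more from its place (distance of any of lock_body, brass_knob, carton, casting, bush, oil_can, wrench from where it was at the start of the episode above 0.015 m).
It fails at once if the fingers push on anything with more than 60 N (contact force between the fingers and anything else above 60 N).
It also fails if it takes over 48 s, if anything falls off the work surface, if the arm or the gripper's body presses on something with over 40 N, if the wrist force passes 120 N, or if a joint passes its speed limit or range.

ROBOT

A 6-joint arm with a two-finger parallel gripper is mounted at the origin on the work surface. World frame = base frame: x ahead of the robot, y to its left, z up, the work surface at z = 0. Lengths are in m, angles in degrees, forces in N, time in s.
With the tool pointing down it reaches from about 0.4 to 0.825 m from the base axis. Payload 7 kg.
Tool frame: the origin (TCP) lies at the very end of the fingers, on their centre line; the grasp point (between the pads) lies arm.grip_depth behind it (arm.grip_depth is the distance from the TCP to the grasp point, in m); y points along the fingers, z is the direction in which the jaws open and shut, and the axes are right-handed (so a half turn about y gives the same grasp; the last joint's range is limited). The gripper opens to 88 mm and grips with 3 to 60 N. Pads are 19 mm wide; open, the fingers measure 130 mm over their backs; the gripper's body (78 mm by 193 mm) begins 47 mm behind the grasp point.
Start: joints at [-53.623, 20.546, 0.682, 0, -70.136, -16.507], TCP at [0.229, -0.635, 0.227] pointing down, gripper open.
Joint ranges: [-176.03, 176.03], [-82.01, 121.73], [-58.28, 71.71], [-173.87, 95.51], [-174.79, -0.11], [-173.66, 173.66]. Speed limits (degrees/s): [136.94, 136.94, 172.46, 180, 180, 180].

INTERFACE

Orientations are given as [roll, pitch, yaw] about the fixed x, y, z axes, in that order (R = Rz(yaw) Ry(pitch) Rx(roll)).
In Python, from bench import status, viewer, arm gives the robot as it stands.
- The arm moves only by the tool move_arm, never from a script. Its argument "rows" is one flat list of numbers, 7 for each row, row after row: the shift along the tool's x, y, z in m, then the turn, a rotation vector about the tool's x, y, z in degrees, then the opening, from -1 (shut) to 1 (fully open), so that 0 is half open. A call has 1 to 8 rows; each row shifts and turns the pose as measured when the row begins, along the tool's axes as they then stand; what a row does not reach is not made up. A row lasts 1/12 s, in which the tool goes at most 41.7 mm and 7.16 degrees, less where a joint would pass 70% of its speed; a pose out of reach is approached as far as the arm can. A call with a gripper value outside its range is refused whole. The fingers move at their own pace and stop on an object; "newtons" is the grip in N (left out, the last holds). Time passes only in rows, so rows that do not move let the fingers close. It gives the time, the measured TCP pose, the force and the opening at its end, in the units of the state.
- status.observe(): the state, without advancing time (a new reading comes with each control period).
- viewer.capture(name): name is "side" or "top"; returns a dict with "color" (400x640x3 uint8, blue, green, red), "z_map" (400x640 float32, m along the optical axis (not along the pixel's ray), 0 where there is no reading), "camera_matrix" (3x3 intrinsics, pixels), "rvec" (rotation vector, rad) and "tvec" (3), from world to camera coordinates, as OpenCV has them. Camera axes: x right, y down, z forward; pixel columns grow to the right and rows downward; lengths in m; the calibration is good to about 2 mm. A picture is of the moment at which its call begins.
- arm.sign_off(): hands the job in, once; it reports no verdict.
The state is a dict: "time": time; "q": joint angles; "joint_vel": joint speeds; "joint_efforts": joint torques, N m; "tcp_pos": TCP position; "ee_rot": TCP orientation; "contact_force": force on the tool from outside, world axes, zero at the start; "wrist_torque": the same for the moment, N m; "opening": opening from 0.0 (shut) to 1.0 (fully open).
Only numpy, scipy, OpenCV 4.12 (cv2) and the standard library are available. Lean on these libraries where they do the work, as an engineer would, in place of code of your own. Each camera call takes 0.05 s, during which the arm holds its last target.

## Working session

There is one attempt and no reset: what is moved stays moved. The work goes in short steps, Python scripts to look and compute and a tool call to move; the robot and the scene stay as the last step left them, time stands still between calls to the robot, and variables do not carry over. Pictures are saved under pics/ and viewed, and the job is handed in when it is done.

Besides the shell and the picture viewer there is one more tool, called after "Call:" as name(argument=value, ...) on one line, values as JSON. move_arm: Moves the arm, as the interface text tells. Its arguments: {"type":"object","properties":{"rows":{"type":"array"},"newtons":{"type":"number"}},"required":["rows"]}

```bash
mkdir -p pics; ls; python3 - <<'E'
from bench import status, viewer, arm
import cv2,numpy as np
print(status.observe(), arm.grip_depth)
for n in("top","side"):
    c=viewer.capture(n); cv2.imwrite(f"pics/{n}0.png",c["color"]); np.savez(f"{n}0.npz",**c)
    print(c["camera_matrix"],c["rvec"],c["tvec"])
E
```

```text
pics
{'time': 0.0, 'q': array([-5.36246615e+01,  2.05913747e+01,  6.33157658e-01, -2.28848761e-02,
       -7.01340938e+01, -1.65064427e+01]), 'joint_vel': array([ 0.03818894, -0.10168819,  0.03739803,  0.03715048,  0.07066157,
       -0.03256099]), 'joint_efforts': array([ 8.41993005e-04, -5.82717955e+01,  2.93066114e+01,  6.99734107e+00,
        6.89045613e-03, -2.41413736e-04]), 'tcp_pos': array([ 0.2292296 , -0.634361  ,  0.22560998]), 'ee_rot': array([-8.99053805e+01,  5.60408751e-03,  1.98611064e+01]), 'contact_force': array([0.13615182, 0.33603858, 0.3395538 ]), 'wrist_torque': array([-0.04347338,  0.0632104 , -0.01503604]), 'opening': 1.002804666519932} 0.0188
[[463.80537186   0.         319.66002537]
 [  0.         463.80537186 195.6489506 ]
 [  0.           0.           1.        ]] [ 2.20291989 -2.16375098  0.07566775] [-0.06865393  0.56459026  1.50170164]
[[425.56256194   0.         320.77210808]
 [  0.         425.56256194 200.13881766]
 [  0.           0.           1.        ]] [ 0.68986264 -2.637476    1.10409503] [0.46114964 0.27673101 1.00941995]
```

View pics/top0.png

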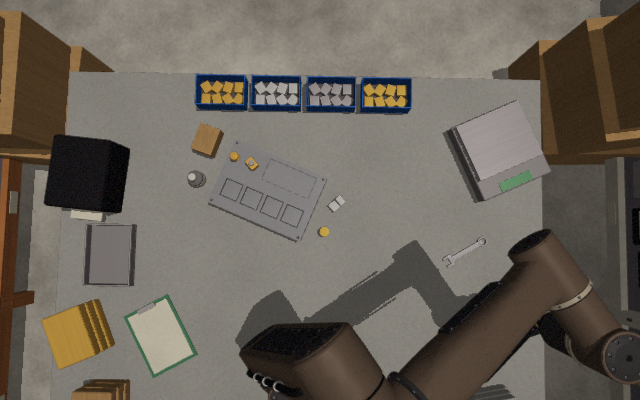

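View pics/side0.png

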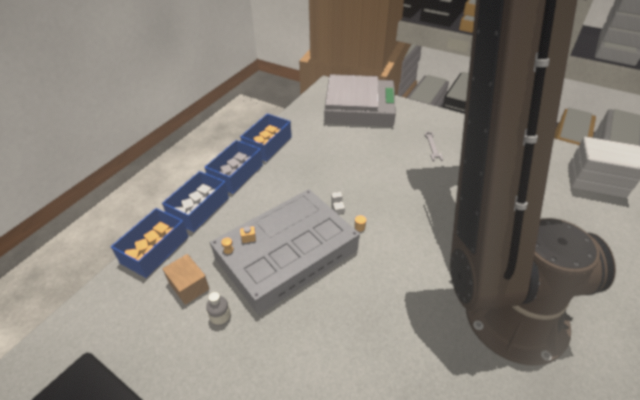

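The top view shows the box at about (268,190). The caps run from about (231,188) to (292,214), the door is at (290,178), and the knob and lock are at (234,156) and (251,163). I'll zoom in and locate the caps.

```bash
cat > h.py <<'E'
import numpy as np,cv2
def load(n): return dict(np.load(n))
def cast(c,uv,z):
    R=cv2.Rodrigues(c["rvec"])[0]; t=c["tvec"].reshape(3)
    uv=np.atleast_2d(uv); d=np.c_[uv,np.ones(len(uv))]@np.linalg.inv(c["camera_matrix"]).T@R
    o=-R.T@t; return o+d*((z-o[2])/d[:,2])[:,None]
def proj(c,p): return cv2.projectPoints(np.atleast_2d(p).astype(float),c["rvec"],c["tvec"],c["camera_matrix"],None)[0][:,0]
E
python3 - <<'E'
from h import *
c=load("top0.npz"); g=cv2.cvtColor(c["color"],cv2.COLOR_BGR2GRAY)
x0,y0,s=180,110,5
cr=cv2.resize(g[y0:260,x0:340],None,fx=s,fy=s,interpolation=cv2.INTER_CUBIC)
cv2.imwrite("pics/crop.png",cr[:600])
th=cv2.adaptiveThreshold(cr,255,cv2.ADAPTIVE_THRESH_MEAN_C,cv2.THRESH_BINARY_INV,61,8)
cs,_=cv2.findContours(th,cv2.RETR_CCOMP,cv2.CHAIN_APPROX_SIMPLE)
vis=cv2.cvtColor(cr,cv2.COLOR_GRAY2BGR)
for k in cs:
    r=cv2.minAreaRect(k); w=r[1]
    if min(w)>60 and max(w)<140:
        uv=(np.array(r[0])+.5)/s-.5+[x0,y0]; print(np.round(uv,2),np.round(w,0),round(r[2],1),np.round(cast(c,uv,.069)[0],4))
        cv2.drawContours(vis,[cv2.boxPoints(r).astype(int)],0,(0,0,255),1)
cv2.imwrite("pics/crop2.png",vis[:600])
# point cloud of box top
K=c["camera_matrix"];z=c["z_map"];R=cv2.Rodrigues(c["rvec"])[0]
v,u=np.mgrid[:400,:640];P=np.stack([(u-K[0,2])/K[0,0]*z,(v-K[1,2])/K[1,1]*z,z],-1)
W=(P-c["tvec"].reshape(3))@R
m=((abs(W[...,2]-.07)<.012)&(z>0)).astype(np.uint8)
m[:130]=0;m[260:]=0;m[:,:200]=0;m[:,340:]=0
cs,_=cv2.findContours(m,0,2);k=max(cs,key=cv2.contourArea)
r=cv2.minAreaRect(k);print(r);b=cast(c,cv2.boxPoints(r),.07);print(b.round(4),b.mean(0))
print(np.median(W[...,2][m>0]))
E
```

```text
[291.57 215.5 ] [98. 99.] 23.6 [0.4976 0.0291 0.069 ]
[291.44 215.4 ] [85. 85.] 23.4 [0.4979 0.0295 0.069 ]
[271.33 206.68] [97. 99.] 23.6 [0.5244 0.0939 0.069 ]
[271.21 206.74] [85. 85.] 23.5 [0.5242 0.0943 0.069 ]
[336.12 202.69] [ 65. 107.] 38.3 [ 0.5408 -0.1113  0.069 ]
[251.06 198.1 ] [97. 99.] 23.2 [0.5505 0.159  0.069 ]
[230.96 189.32] [97. 99.] 23.8 [0.5774 0.2237 0.069 ]
[231.06 189.35] [85. 85.] 23.8 [0.5773 0.2234 0.069 ]
[195.6 178.5] [98. 88.] 45.0 [0.6099 0.3376 0.069 ]
((266.65716552734375, 189.36810302734375), (100.77819061279297, 69.33661651611328), 23.428691864013672)
[[ 0.5383  0.2996  0.07  ]
 [ 0.744   0.2184  0.07  ]
 [ 0.6202 -0.08    0.07  ]
 [ 0.417   0.0035  0.07  ]] [0.57984863 0.11037966 0.07      ]
0.06903982622975915
```

View pics/crop2.png

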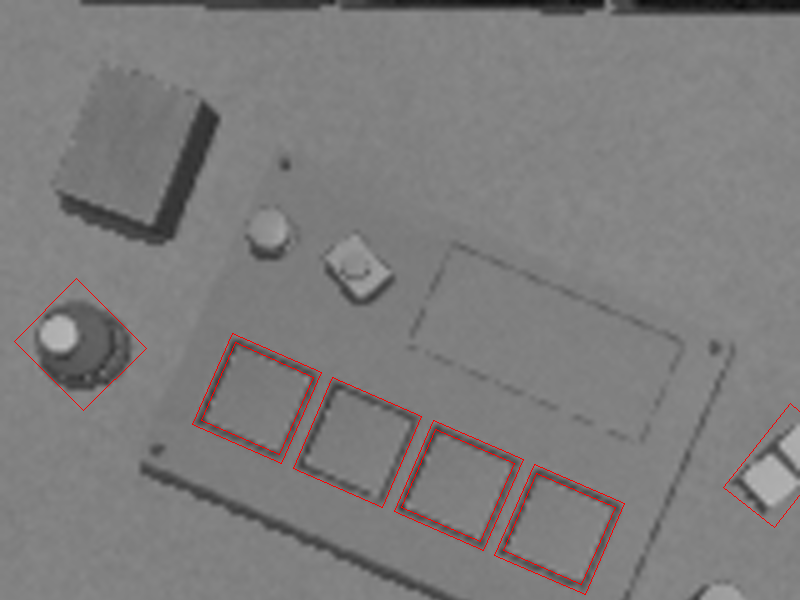

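The caps are at (0.577,0.224), (0.551,0.159), (0.524,0.094) and (0.498,0.029), and the box yaw is about -22.3°. I'll turn the tool to match the box with the fingers shut, then move over cap3.

Call:
move_arm(rows=[0,0,0,0,7,0,-1,0,0,0,0,7,0,-1,0,0,0,0,7,0,-1,0,0,0,0,7,0,-1,0,0,0,0,7,0,-1,0,0,0,0,7,0,-1,0,0,0,0,0,0,-1], newtons=20)

```text
time: 0.68
tcp_pos: [0.2285, -0.6325, 0.2217]
ee_rot: [-89.7, 0.4, -23.4]
contact_force: [0.6, -0.3, 0.1]
opening: 0.533
```

Call:
move_arm(rows=[0,0,0.04,0,0,0,-1,0,0,0.04,0,0,0,-1,0,0,0.04,0,0,0,-1,0,0,0.04,0,0,0,-1,0,0,0.04,0,0,0,-1,0,0,0.04,0,0,0,-1,0,0,0.04,0,0,0,-1,0,0,0.04,0,0,0,-1])

```text
time: 1.35
tcp_pos: [0.351, -0.3311, 0.2175]
ee_rot: [-89.5, 0.8, -22.0]
contact_force: [1.8, 0.4, -0.6]
opening: 0.007
```

Call:
move_arm(rows=[0,0,0.04,0,0,0,-1,0,0,0.04,0,0,0,-1,0,0,0.04,0,0,0,-1,0,0,0.04,0,0,0,-1,0,0,0.04,0,0,0,-1,0,0,0.04,0,0,0,-1,0,0,0.02,0,0,0,-1,0,0,0,0,0,0,-1])

```text
time: 2.02
tcp_pos: [0.4477, -0.0716, 0.2212]
ee_rot: [-89.3, 0.5, -19.5]
contact_force: [-0.1, -0.1, 0.6]
opening: 0.006
```

Call:
move_arm(rows=[0.005,0,0.035,-0.3,1.4,0,-1,0.005,0,0.035,-0.3,1.4,0,-1,0.003,0,0.035,0,0,0,-1,0,0,0.01,0,0,0,-1,0,0.03,0,0,0,0,-1,0,0.03,0,0,0,0,-1,0,0.03,0,0,0,0,-1,0,0,0,0,0,0,-1])

```text
time: 2.68
tcp_pos: [0.5029, 0.0378, 0.1305]
ee_rot: [-89.8, 0.3, -20.4]
contact_force: [-0.8, -0.4, -1.1]
opening: 0.006
```

Call:
move_arm(rows=[-0.001,0.015,-0.008,0,1,0,-1,0,0.015,-0.002,0,0,0,-1,0,0.01,0,0,0,0,-1,0,0.005,0,0,0,0,-1,0,0,0,0,0,0,-1,0,0,0,0,0,0,-1])

```text
time: 3.18
tcp_pos: [0.4999, 0.0269, 0.0881]
ee_rot: [-89.8, 0.2, -20.8]
contact_force: [0.3, -1.0, 0.6]
opening: 0.007
```

Call:
move_arm(rows=[-0.001,0.006,0.001,0,0,0,-1,0,0.005,0,0,0,0,-1,0,0.002,0,0,0,0,-1,0,0,0,0,0,0,-1])

```text
time: 3.52
tcp_pos: [0.5013, 0.0292, 0.0769]
ee_rot: [-89.6, 0.0, -20.7]
contact_force: [-0.2, -0.2, -0.5]
opening: 0.007
```

Call:
move_arm(rows=[0,0.002,0,0,0,0,-1,0,0.002,0,0,0,0,-1])

```text
time: 3.68
tcp_pos: [0.5017, 0.0295, 0.0731]
ee_rot: [-89.6, -0.0, -20.7]
contact_force: [0.4, -0.4, -0.1]
opening: 0.003
```

Call:
move_arm(rows=[0,0.002,0,0,0,0,-1,0,0.002,0,0,0,0,-1])

```text
time: 3.85
tcp_pos: [0.5018, 0.0296, 0.0689]
ee_rot: [-89.6, -0.0, -20.7]
contact_force: [-0.8, -0.2, 1.1]
opening: 0.005
```

Call:
move_arm(rows=[0,0.002,0,0,0,0,-1])

```text
time: 3.93
tcp_pos: [0.5019, 0.0296, 0.0668]
ee_rot: [-89.6, -0.0, -20.7]
contact_force: [-1.2, -0.1, 3.8]
opening: 0.008
```

Call:
move_arm(rows=[0,0.002,0,0,0,0,-1])

```text
time: 4.02
tcp_pos: [0.5019, 0.0296, 0.0648]
ee_rot: [-89.6, -0.0, -20.7]
contact_force: [-2.0, 0.9, 4.9]
opening: 0.006
```

Cap3 sinks at about 4–5 N, so it's the catch. I'll keep pressing in small steps.

Call:
move_arm(rows=[0,0.002,0,0,0,0,-1])

```text
time: 4.1
tcp_pos: [0.5019, 0.0296, 0.0628]
ee_rot: [-89.6, -0.1, -20.7]
contact_force: [-1.6, 0.6, 4.2]
opening: 0.003
```

Call:
move_arm(rows=[0,0.0015,0,0,0,0,-1])

```text
time: 4.18
tcp_pos: [0.5019, 0.0296, 0.0612]
ee_rot: [-89.6, -0.1, -20.6]
contact_force: [-2.5, 0.3, 8.5]
opening: 0.004
```

Call:
move_arm(rows=[0,0.001,0,0,0,0,-1])

```text
time: 4.27
tcp_pos: [0.5021, 0.0297, 0.061]
ee_rot: [-89.6, -0.1, -20.6]
contact_force: [-9.4, 0.7, 25.5]
opening: 0.006
```

I've reached the hard stop at z=0.061 with 25 N. Next is a straight retreat upwards, then clear to the side so the camera can see.

Call:
move_arm(rows=[0,-0.004,0,0,0,0,-1,0,-0.01,0,0,0,0,-1,0,-0.03,0,0,0,0,-1,0,-0.03,0,0,0,0,-1,0,-0.03,0,0,0,0,-1,0,-0.03,0,0,0,0,-1,0,-0.02,-0.02,0,0,0,-1,0,0,-0.04,0,0,0,-1])

```text
time: 4.93
tcp_pos: [0.4814, -0.0259, 0.2228]
ee_rot: [-89.8, -0.0, -20.4]
contact_force: [2.4, -2.1, -0.1]
opening: 0.003
```

Call:
move_arm(rows=[0,0,-0.04,0,0,0,-1,0,0,-0.04,0,0,0,-1,0,0,-0.04,0,0,0,-1,0,0,-0.04,0,0,0,-1,0,0,-0.04,0,0,0,-1,0,0,-0.04,0,0,0,-1,0,0,-0.03,0,0,0,-1,0,0,0,0,0,0,-1])

```text
time: 5.6
tcp_pos: [0.3816, -0.2918, 0.2288]
ee_rot: [-89.5, -0.7, -20.2]
contact_force: [0.6, 0.7, -0.2]
opening: 0.004
```

```bash
python3 - <<'E'
from bench import status, viewer, arm
from h import *
im=[]
for n in("top","side"):
    c=viewer.capture(n); np.savez(f"{n}1.npz",**c)
    o=load(f"{n}0.npz")["color"]
    if n=="top": sl=(slice(110,260),slice(180,360))
    else: sl=(slice(180,330),slice(200,380))
    im.append(np.hstack([cv2.resize(k[sl],None,fx=2.2,fy=2.0*1) for k in(o,c["color"])]))
cv2.imwrite("pics/after.png",np.vstack(im)); print(im[0].shape)
print(status.observe()["tcp_pos"],status.observe()["contact_force"])
# door edge height: cap3 + offset; depth change
a,b=load("top0.npz"),c and load("top1.npz")
d=a["z_map"]-b["z_map"]; s=d[150:200,255:330]; print("max door rise",np.percentile(s,[50,90,98,99.5]))
E
```

```text
(300, 792, 3)
[ 0.38276615 -0.28933997  0.22880775] [-0.1960231  -0.18136934  0.90844022]
max door rise [0.00174683 0.01476794 0.02323674 0.02895184]
```

View pics/after.png

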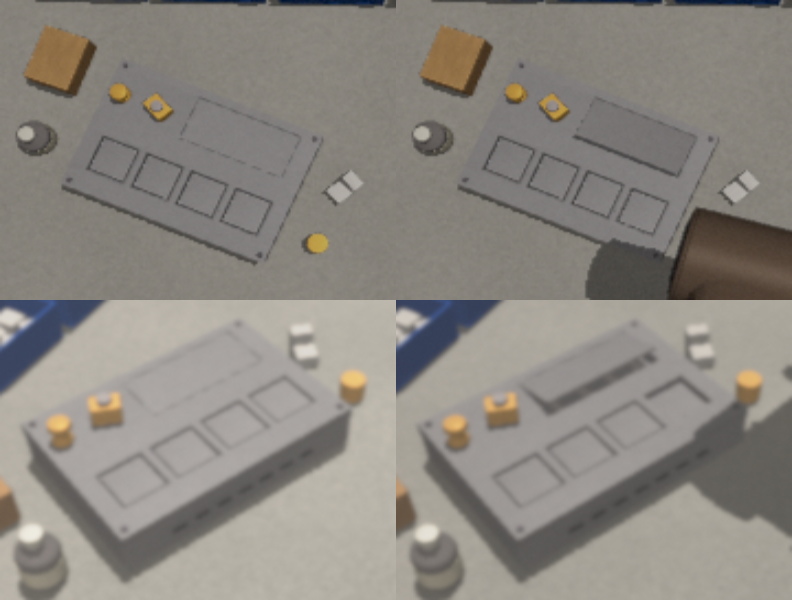

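The after pictures show cap3 sunk, at (680,395) in the side view. The door stands ajar at (590,370), and the loose parts in view haven't moved. I'll let the arm settle and hand in.

Call:
move_arm(rows=[0,0,0,0,0,0,-1,0,0,0,0,0,0,-1,0,0,0,0,0,0,-1])

```text
time: 5.95
tcp_pos: [0.3834, -0.2877, 0.2292]
ee_rot: [-89.5, -0.8, -20.1]
contact_force: [-0.2, -0.0, 0.3]
opening: 0.003
```

```bash
python3 -c "
from bench import arm
print(arm.sign_off())"
```

```text
the job is handed in; nothing more can be done
None
```

The catch was cap3, the first cap I felt: it gave at about 4–5 N, so I pressed it in and the battery door popped ajar. I did not touch the other three caps. The job is handed in at about 6 s of the 48 s allowed, and no verdict was reported.

- **Catch:** I pressed it to its hard stop, with the fingertips at z = 0.061 m, which is about 7 mm of travel. The last small step peaked at about 25 N vertical, more than the light touch I was using until then but well under the 60 N limit.
- **Door:** the last pictures show it ajar and cap3 sunk. The depth change at the door's free edge was about 22 mm; that is a noisy upper-percentile reading, not a clean measurement.
- **Loose parts:** the carton, oil can, lock housing, knob, casting and bush look unmoved in the before and after pictures. I judged this by eye and did not measure it. In the after top view the arm hid the bush, so for that part I relied on the side view.
- **Wrench:** I did not check it in the after pictures; the arm passed that area at about 0.22 m height.
- **Arm:** it was left clear at 0.23 m height, with a contact force reading of about 0 N.

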